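# Load the bobbin from behind the jar and the tin

### The arm

A 6-joint arm with a two-finger parallel gripper is mounted at the origin on the work surface. World frame = base frame: x ahead of the robot, y to its left, z up, the work surface at z = 0. Lengths are in m, angles in rad, forces in N, time in s.
With the tool pointing down it reaches from about 0.3 to 0.85 m from the base axis. Payload 5.4 kg.
Tool frame: the origin (TCP) lies between the finger pads; the fingertips stand 11 mm ahead of it and the grasp point (between the pads) lies 8 mm behind it; x points along the fingers, z is the direction in which the jaws open and shut, and the axes are right-handed (so a half turn about x gives the same grasp; the last joint's range is limited). The gripper opens to 85 mm and grips with 20 to 120 N. Pads are 22 mm wide; open, the fingers measure 114 mm over their backs; the gripper's body (76 mm by 85 mm) begins 54 mm behind the grasp point. The pads swing forward as they close: fully open they stand 13 mm farther back than shut.
Start: joints at [-1.525, 0.158, 1.597, -0, 1.386, -0.21], TCP at [0.145, -0.556, 0.242] pointing down, gripper open.
Joint ranges: [-2.91, 2.91], [-0.94, 2.29], [0.18, 2.7], [-1.29, 4.43], [0.17, 2.64], [-3, 3]. Speed limits (rad/s): [2.57, 2.57, 3.14, 3.14, 3.14, 3.14].

### API

Orientations are given as a rotation vector (axis times angle).
In Python, from rig import state, grab_frame, get_calibration, close_job gives the robot as it stands.
- The arm moves only by the shell command python3 -m crank 'ROWS' [FORCE]. ROWS is JSON, a list that holds one entry, the list of rows, each a list of 5 numbers: the gripper command: -1 is fully open, 1 is shut, values between are in proportion, then the shift along the tool's x, y, z in units of 40 mm (1.0 is 40 mm), then the turn about the tool's x in rad. In form: [[[gripper, x, y, z, turn], ...]]. A call has 1 to 10 rows; each row is the pose to reach, as a shift and turn from the pose commanded when the call began, along the tool's axes at that moment; what a row does not reach only later rows make up. A row lasts 1/12 s, in which the tool goes at most 41.7 mm and 7.16 degrees, less where a joint would pass 70% of its speed; a pose out of reach is approached as far as the arm can. A call with a gripper value outside its range is refused whole. The fingers move at their own pace and stop on an object; FORCE is the grip in N (left out, the last holds). Time passes only in rows, so rows that repeat a pose let the fingers close. It gives the time, the measured TCP pose, the force and the opening at its end, in the units of the state.
- state(): the state, without advancing time (a new reading comes with each control period).
- grab_frame(name): name is "scene" or "top" or "wrist"; returns (picture, depth): 384x512x3 uint8, red, green, blue; 384x512 float32, m along the optical axis (not along the pixel's ray), 0 where there is no reading.
- get_calibration(name): a dict with "fovy" (degrees; the focal length in pixels is half the picture's height over the tangent of half this angle, whatever the lens; pixels are square), "cx", "cy" (the principal point, pixels), "D" ([k1, k2, p1, p2, k3] as OpenCV has them; the pictures are not rectified), "eye" and "rotation" of the camera in the world. Camera axes: x right, y down, z forward; pixel columns grow to the right and rows downward; lengths in m; the calibration is good to about 2 mm. A picture is of the moment at which its call begins: read the wrist's pose just before it. get_calibration takes no time and is no camera call; for the wrist camera it gives the pose at the moment of the call.
- close_job(): hands the job in, once; it reports no verdict.
The state is a dict: "t": time; "joint_positions": joint angles; "dq": joint speeds; "joint_torque": joint torques, N m; "tool_pos": TCP position; "eef_rot": TCP orientation; "wrist_force": force on the tool from outside, world axes, zero at the start; "torque": the same for the moment, N m; "opening": finger opening in m.
Only numpy, scipy, OpenCV 4.12 (cv2) and the standard library are available. Lean on these libraries where they do the work, as an engineer would, in place of code of your own. Each camera call takes 0.05 s, during which the arm holds its last target. There are 200 camera calls.

### The job

Clear the glass jar and the square tin from the front of the bobbin rack into the side tray, then fetch the wooden bobbin from behind them, stand it foot down in the middle of the winder's sprung seat and press it down until the seat's catch holds it down by itself. Leave the bobbin loaded there and put the jar and the tin back on the rack, each centred on the same cork disc where it stood at the start. Keep jar, tin and bobbin upright, press the seat only with the bobbin on it, and leave the mug and the tape roll alone.

Things in the scene. Friction and masses are not known exactly. Their poses are not given: they have to be found in the camera images.
- bobbin: Turned wooden bobbin, stands upright, 66 mm tall: a round foot flange 54 mm across and 8 mm thick, above it a plain straight barrel 34 mm across up to the flat top; grip the barrel. 120 g. Origin: centre of the underside, z up its axis. At the start it stands on the small cork disc at the back of the rack, behind the jar and the tin.
- jar: Round closed glass jar with a flat steel lid, 56 mm across (lid 53 mm), 110 mm tall, straight sides up to 92 mm. About 280 g. Origin: centre of the underside, z up. At the start it stands on one of the two front cork discs of the rack, left or right.
- tin: Square bare-metal tin with a small black screw cap: body 50 x 50 mm, 96 mm tall, the cap 26 mm across and 14 mm higher (110 mm in all). About 250 g. Origin: centre of the underside, x and y square to its sides, z up. At the start it stands on the other front cork disc.
- rack: Fixed plywood rack: board 150 (its x) by 220 mm (its y), 12 mm thick, a back rail 12 mm thick, 45 mm high above the table along the +x edge, no side walls. Dark cork discs flush with the board's top: two in front, 76 mm across, centred at x -25, y +52 and x -25, y -52 mm; one at the back, 62 mm across, at x +30, y 0. Origin: centre of the underside; x towards the rail, z up.
- tray: Fixed empty shallow grey tray, the side area: 170 mm (its x) by 230 mm (its y) outside, walls 5 mm thick and 20 mm high, floor 5 mm thick; inside 160 x 220 mm. Origin: centre of the underside, z up.
- seat_top (a point): Centre of the top face of the winder's sprung seat: a flat round aluminium platform 72 mm across, its top 62 mm above the table when up. It moves straight down, 14 mm at most, towards the fixed white housing (100 x 110 mm, 40 mm high) below it. Axes as winder.
- winder: Fixed bobbin winder: the white housing, under the seat, centred on the origin; behind it (+x) a dark motor cylinder lying along y, 60 mm thick, 100 mm long, top 88 mm above the table, axis at x +105 mm. A small black tab of the catch shows on the housing's -x side: leave it alone. Origin: on the table under the seat's centre, z up.
- seat (a joint): How far the seat is pressed down, in m: 0 up, 0.014 fully down. Its spring pushes back with 4.5 N at first and 9 N at the end; the catch adds up to about 6 N half way down. Pressed to 0.012 or more, the catch inside has snapped over and, once let go, holds the seat at about 0.010 with nothing touching it; let go earlier it may rise again to 0. The bobbin's weight alone does not press it down.
- mug: White ceramic mug, 78 mm across, 92 mm tall, a bystander beyond the work. Origin: centre of the underside.
- tape_roll: Bare ring-shaped tape roll core lying flat, 100 mm across, 25 mm tall, a bystander beyond the work. Origin: centre of the underside.

How it is judged:
By the outcome, as a careful person would: the job done as asked, in the order asked, and still so for the second after the job is handed in, with the robot touching nothing.
It also fails if it takes over 118 s, if anything falls off the work surface, if the arm or the gripper's body presses on something with over 40 N, if the wrist force passes 120 N, or if a joint passes its speed limit or range.

## Working session

There is one attempt and no reset: what is moved stays moved. The work goes in short steps, Python scripts to look and compute and a shell command to move; the robot and the scene stay as the last step left them, time stands still between calls to the robot, and variables do not carry over. Pictures are saved under pics/ and viewed, on a budget of 14 in all, crops included, one or two more only if the job needs it, and the job is handed in when it is done.

```bash
ls; mkdir -p pics; cat > h.py <<'E'
import numpy as np, cv2
from rig import state, grab_frame, get_calibration
def K(c,h=384):
    f=h/2/np.tan(np.radians(c["fovy"])/2); return np.array([[f,0,c["cx"]],[0,f,c["cy"]],[0,0,1.]])
def rays(c,px):
    p=cv2.undistortPoints(np.array(px,float).reshape(-1,1,2),K(c),np.array(c["D"],float)).reshape(-1,2)
    return np.c_[p,np.ones(len(p))]
def onplane(c,px,z):
    d=rays(c,px)@np.array(c["rotation"]).T; e=np.array(c["eye"]); return e+d*((z-e[2])/d[:,2])[:,None]
def cloud(c,depth):
    v,u=np.nonzero(depth>0); r=rays(c,np.c_[u,v])*depth[v,u][:,None]
    return u,v,r@np.array(c["rotation"]).T+np.array(c["eye"])
def shot(n,f):
    c=get_calibration(n); im,d=grab_frame(n); cv2.imwrite("pics/"+f+".png",im[:,:,::-1]); np.savez("pics/"+f+".npz",im=im,d=d,c=np.array([c],dtype=object)); return c,im,d
E
python3 - <<'E'
from h import *
for n in("scene","top"):
    c,im,d=shot(n,n+"0"); print(n,c)
a=cv2.imread("pics/scene0.png");b=cv2.imread("pics/top0.png");
print(state())
E
```

```text
pics
scene {'fovy': 55.92183545413891, 'cx': 258.6387539538309, 'cy': 188.07589100706318, 'D': array([0.00680775, 0.        , 0.        , 0.        , 0.        ]), 'eye': array([1.15821805, 0.34978648, 0.82385241]), 'rotation': array([-1.30994935, -2.31137211,  0.90094813])}
top {'fovy': 55.61399073585068, 'cx': 259.0016806914696, 'cy': 197.59028720889768, 'D': array([0.03133413, 0.        , 0.        , 0.        , 0.        ]), 'eye': array([0.48052006, 0.00383334, 1.05390618]), 'rotation': array([-2.12968105,  2.16081084, -0.13120972])}
{'t': 0.1, 'joint_positions': array([-1.52509112e+00,  1.58965637e-01,  1.59812991e+00,  1.52834436e-05,
        1.38617814e+00, -2.10096604e-01]), 'dq': array([-0.00123843, -0.00215028, -0.00379666,  0.00108863, -0.00132752,
       -0.00044424]), 'joint_torque': array([-4.00744166e-04, -3.96989822e+01, -3.32339466e+01, -3.41170635e-04,
        4.16855662e-03, -1.41018376e-05]), 'tool_pos': array([ 0.14544856, -0.55575922,  0.24141496]), 'eef_rot': array([ 1.01996012,  1.32051449, -1.01780616]), 'wrist_force': array([ 0.14799198, -0.27339136,  0.98452294]), 'torque': array([-0.05529198,  0.05217533,  0.00038523]), 'opening': 0.08508879711191807}
```

Rotation is a rotation vector; I'll fix the helper.

```bash
sed -i 's/np.array(c\["rotation"\])/cv2.Rodrigues(np.array(c["rotation"],float))[0]/g' h.py
python3 -c "
import numpy as np,cv2
print(cv2.Rodrigues(np.array([1.01996012,  1.32051449, -1.01780616]))[0].round(3))"
```

```text
[[-0.     0.967  0.253]
 [ 0.002  0.253 -0.967]
 [-1.     0.    -0.002]]
```

View pics/top0.png

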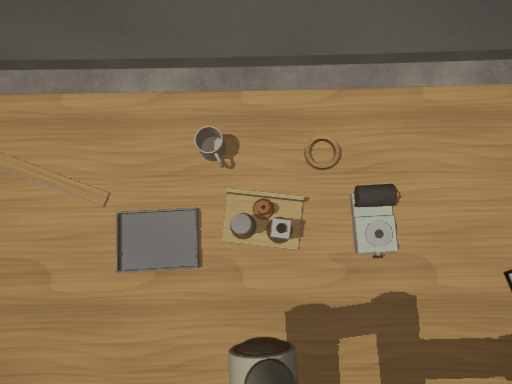

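View pics/scene0.png

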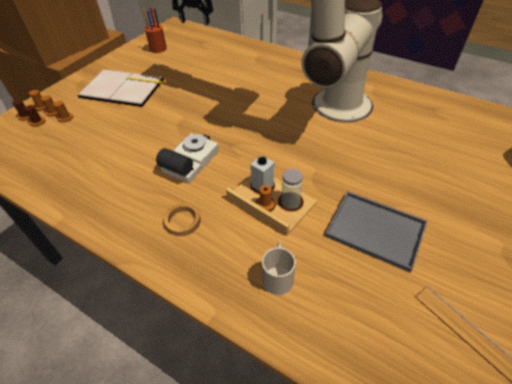

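Top view: jar at (242,225) on the left (+y), tin at (281,229), bobbin at (263,208), tray at (158,240), seat at (379,234). The scene view agrees.

```bash
python3 - <<'E'
from h import *
z=np.load("pics/top0.npz",allow_pickle=True); c=z["c"][0]; d=z["d"]
u,v,P=cloud(c,d)
def box(n,u0,u1,v0,v1,z0,z1,ang=True):
    m=(u>=u0)&(u<=u1)&(v>=v0)&(v<=v1)&(P[:,2]>z0)&(P[:,2]<z1)
    Q=P[m]; r=cv2.minAreaRect(Q[:,:2].astype(np.float32)*1000)
    print(n,m.sum(),"med z",np.median(Q[:,2]).round(4),"rect c",np.round(r[0],1),"size",np.round(r[1],1),"ang",round(r[2],1))
box("table",100,120,280,320,-1,1)
box("jar",225,260,208,245,.09,.13)
box("tin",265,298,212,245,.085,.105)
box("tincap",265,298,212,245,.104,.125)
box("bob",250,278,195,222,.055,.088)
box("board",215,310,180,255,.006,.025)
box("rail",215,310,180,215,.035,.055)
box("tray",105,210,200,280,.002,.03)
box("seat",355,405,210,260,.052,.075)
box("housing",345,405,185,262,.03,.05)
box("motor",345,405,175,215,.06,.1)
E
```

```text
table 858 med z -0.0014 rect c [340.1 440.1] size [112.6  59.1] ang 2.3
jar 378 med z 0.1206 rect c [542.5  63.8] size [53.3 56.3] ang 57.7
tin 38 med z 0.1042 rect c [529.3 -40.7] size [49.5 49.8] ang 82.9
tincap 355 med z 0.1078 rect c [529.7 -40.8] size [49.7 49.4] ang 82.0
bob 129 med z 0.0768 rect c [576.1   2.1] size [57.6 31.7] ang 10.3
board 2835 med z 0.0114 rect c [553.8  -2.6] size [247.7 138.4] ang 82.9
rail 373 med z 0.0436 rect c [603.6   2.7] size [220.4  64.2] ang 82.8
tray 4438 med z 0.0046 rect c [507.1 311.4] size [309.6 228.2] ang 89.1
seat 556 med z 0.0616 rect c [ 514.  -303.9] size [68.9 69.5] ang 41.6
housing 1082 med z 0.0389 rect c [ 544.1 -303.4] size [189.1 109.8] ang 1.7
motor 838 med z 0.0826 rect c [ 618.1 -306.5] size [ 58.4 111.4] ang 2.1
```

```bash
cat > plan.py <<'E'
import sys; from h import *
def plan(x,y,z,yaw):
    s=state(); R=cv2.Rodrigues(np.array(s["eef_rot"],float))[0]; p=np.array(s["tool_pos"])*1000
    cur=np.degrees(np.arctan2(R[1,1],R[0,1])); d=R.T@(np.array([x,y,z])-p)/40
    print("t %.2f pos"%s["t"],p.round(1),"yaw %.1f"%cur,"open %.1f"%(s["opening"]*1000),"F",np.round(s["wrist_force"],1),"q6 %.2f"%s["joint_positions"][5])
    print("-> shift",d.round(3),"turn %.3f"%np.radians(cur-yaw),"mm %.0f"%(40*np.linalg.norm(d)))
if __name__=="__main__": plan(*map(float,sys.argv[1:]))
E
python3 plan.py 545 10 250 -7.1
```

```text
t 0.10 pos [ 145.4 -555.8  241.4] yaw 14.7 open 85.1 F [ 0.1 -0.3  1. ] q6 -0.21
-> shift [ -0.191  13.243 -11.157] turn 0.380 mm 693
```

```bash
python3 -m crank '[[[-1,-0.05,0.7,-0.6,0.04],[-1,-0.1,1.4,-1.2,0.08],[-1,-0.1,2.1,-1.8,0.12],[-1,-0.1,2.8,-2.4,0.16],[-1,-0.1,3.5,-3.0,0.2],[-1,-0.1,4.2,-3.6,0.24],[-1,-0.1,4.9,-4.2,0.28],[-1,-0.1,5.6,-4.8,0.32],[-1,-0.15,6.3,-5.4,0.36],[-1,-0.19,7.0,-6.0,0.38]]]'; python3 plan.py 545 10 250 -7.1
```

```text
t: 0.93
tool_pos: [0.3561, -0.2514, 0.2496]
eef_rot: [1.302, 1.147, -1.302]
wrist_force: [1.8, -0.3, -0.3]
opening: 0.0847
t 0.93 pos [ 356.1 -251.4  249.6] yaw -7.2 open 84.7 F [ 1.8 -0.3 -0.3] q6 0.80
-> shift [-0.009  3.861 -7.078] turn -0.003 mm 323
```

```bash
python3 -m crank '[[[-1,0,0.4,-0.8,0],[-1,0,0.85,-1.6,0],[-1,0,1.3,-2.4,0],[-1,0,1.75,-3.2,0],[-1,0,2.2,-4,0],[-1,0,2.65,-4.8,0],[-1,0,3.1,-5.6,0],[-1,0,3.5,-6.4,0],[-1,0,3.86,-7.08,0],[-1,0,3.86,-7.08,0]]]'; python3 plan.py 545 10 250 -7.1; python3 - <<'E'
from h import *
c,im,d=shot("wrist","w1"); print(c)
u,v,P=cloud(c,d)
for n,z0,z1 in(("hi",.09,.14),("mid",.055,.085),("rail",.035,.05),("board",.006,.02)):
    m=(P[:,2]>z0)&(P[:,2]<z1); k=np.zeros(d.shape,np.uint8); k[v[m],u[m]]=1
    nn,l,st,ce=cv2.connectedComponentsWithStats(k)
    idx=np.full(d.shape,-1); idx[v,u]=np.arange(len(u))
    for i in range(1,nn):
        if st[i,4]>300:
            Q=P[idx[l==i]]; r=cv2.minAreaRect(Q[:,:2].astype(np.float32)*1000)
            print(n,st[i],np.median(Q[:,2]).round(4),np.round(r[0],1),np.round(r[1],1),round(r[2],1))
E
```

```text
t: 1.77
tool_pos: [0.5455, 0.013, 0.2492]
eef_rot: [1.298, 1.152, -1.296]
wrist_force: [-0.2, -0.3, 0.2]
opening: 0.0855
t 1.77 pos [545.5  13.  249.2] yaw -6.8 open 85.5 F [-0.2 -0.3  0.2] q6 1.49
-> shift [-0.019 -0.002  0.075] turn 0.004 mm 3
{'fovy': 63.85545164475262, 'cx': 259.28250058512896, 'cy': 188.15059645257438, 'D': array([0.01948367, 0.        , 0.        , 0.        , 0.        ]), 'eye': array([0.61704793, 0.00474596, 0.38050337]), 'rotation': array([ 1.94946783, -2.19730797, -0.31596239])}
hi [ 173  157   64   65 3150] 0.1215 [543.6  63.7] [53.7 53.3] 13.2
hi [ 288  160   58   56 2954] 0.1079 [529.2 -38.3] [50.  50.5] 81.9
mid [244 111  35  36 964] 0.0777 [588.3   7. ] [33.1 33.5] 84.8
mid [286 154  52  50 371] 0.0714 [543.6 -28.5] [33.  67.1] 35.6
rail [503  42   9  51 304] 0.0401 [ 615.  -249.9] [48.   3.7] 1.6
rail [ 155   79  213   13 2574] 0.0444 [629.7   1.6] [219.7  11.9] 83.0
rail [ 491  119   21   89 1529] 0.0394 [ 511.5 -255.9] [99.7 21.2] 4.9
board [ 475   55   17  147 1209] 0.0131 [ 546.5 -247.5] [169.1   6.7] 1.1
board [  165    91   193   116 12837] 0.0118 [554.7  11. ] [221.3 139.3] 82.7
board [   0  136  136  119 1356] 0.0179 [547.3 219.6] [194.1  94.9] 39.4
board [  0 260 122  26 819] 0.0166 [425.7 297.9] [  6.3 171.1] 2.3
```

View pics/w1.png

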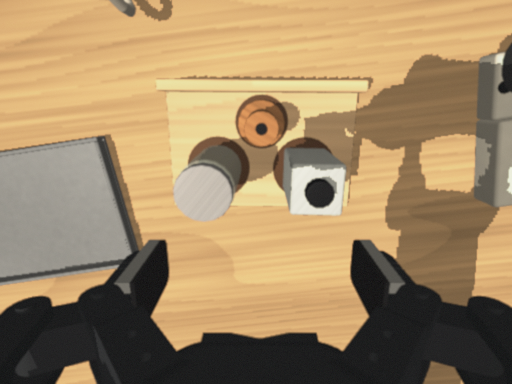

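Jar lid at (204,190), tin at (318,187) and bobbin at (261,122). The rack centre works out to about (561,10), yaw −7°. Going to the jar.

```bash
python3 plan.py 543.2 64 170 -7; python3 plan.py 543.2 64 72 -7
```

```text
t 1.82 pos [544.4  10.9 249.1] yaw -6.9 open 85.3 F [-0.6 -1.6 -0.8] q6 1.49
-> shift [ 1.979 -0.186 -1.314] turn 0.002 mm 95
t 1.82 pos [544.4  10.9 249.1] yaw -6.9 open 85.3 F [-0.6 -1.6 -0.8] q6 1.49
-> shift [ 4.429 -0.183 -1.313] turn 0.002 mm 185
```

```bash
python3 -m crank '[[[-1,0.5,-0.05,-0.5,0],[-1,1.0,-0.15,-1.0,0],[-1,1.5,-0.19,-1.33,0],[-1,1.9,-0.19,-1.33,0],[-1,1.9,-0.19,-1.33,0],[-1,2.5,-0.19,-1.33,0],[-1,3.1,-0.19,-1.33,0],[-1,3.7,-0.19,-1.33,0],[-1,4.2,-0.19,-1.33,0],[-1,4.43,-0.19,-1.33,0]]]' 40; python3 plan.py 543.2 64 72 -7
```

```text
t: 2.65
tool_pos: [0.5415, 0.0614, 0.0708]
eef_rot: [1.299, 1.15, -1.304]
wrist_force: [-0.2, 0.2, 1.1]
opening: 0.0854
t 2.65 pos [541.5  61.4  70.8] yaw -7.2 open 85.4 F [-0.2  0.2  1.1] q6 1.59
-> shift [-0.03   0.035 -0.071] turn -0.003 mm 3
```

```bash
python3 -m crank '[[[-1,0,0.03,-0.05,0],[0,0,0.03,-0.05,0],[0.6,0,0.03,-0.05,0],[0.6,0,0.03,-0.05,0],[0.6,0,0.03,-0.05,0],[0.6,0,0.03,-0.05,0],[0.6,0,0.03,-0.05,0],[0.6,0,0.03,-0.05,0]]]' 40;  python3 plan.py 507 361 150 -0
```

```text
t: 3.32
tool_pos: [0.546, 0.0639, 0.075]
eef_rot: [1.301, 1.145, -1.298]
wrist_force: [-1.8, -0.1, 6.6]
opening: 0.0549
t 3.32 pos [546.   63.9  75. ] yaw -7.1 open 54.9 F [-1.8 -0.1  6.6] q6 1.59
-> shift [-1.883 -1.88  -7.249] turn -0.124 mm 309
```

```bash
python3 -m crank '[[[0.6,-0.3,0,0,0],[0.6,-0.8,0,0,0],[0.6,-1.4,0,0,0],[0.6,-1.9,0,0,0],[0.6,-1.9,0,0,0]]]'; python3 - <<'E'
from h import *
z=np.load("pics/top0.npz",allow_pickle=True); c=z["c"][0]; im=z["im"]
k=((im.max(2).astype(int)-im.min(2)<25)&(im.max(2)<150)).astype(np.uint8); k[:190]=0;k[300:]=0;k[:,:90]=0;k[:,215:]=0
k=cv2.morphologyEx(k,cv2.MORPH_OPEN,np.ones((3,3)))
cs=max(cv2.findContours(k,0,2)[0],key=cv2.contourArea)
for zz in(0.005,0.02):
    Q=onplane(c,cs.reshape(-1,2),zz)[:,:2]*1000; print(cv2.minAreaRect(Q.astype(np.float32)))
E
python3 plan.py 507 361 150 -0
```

```text
t: 3.73
tool_pos: [0.5474, 0.0641, 0.1541]
eef_rot: [1.304, 1.141, -1.293]
wrist_force: [1.5, 0.3, -1.8]
opening: 0.055
((507.25439453125, 311.0831298828125), (170.0091094970703, 233.2989501953125), 2.310830593109131)
((506.87213134765625, 306.6893005371094), (167.57785034179688, 229.9626922607422), 2.3108232021331787)
t 3.73 pos [547.4  64.1 154.1] yaw -7.1 open 55.0 F [ 1.5  0.3 -1.8] q6 1.59
-> shift [ 0.087 -1.922 -7.242] turn -0.124 mm 300
```

```bash
python3 plan.py 505 358 150 2.3;  python3 -m crank '[[[0.6,0,-0.1,-0.5,-0.02],[0.6,0,-0.35,-1.2,-0.05],[0.6,0,-0.6,-2.0,-0.08],[0.6,0,-0.8,-2.8,-0.11],[0.6,0,-1.05,-3.6,-0.14],[0.6,0,-1.3,-4.4,-0.163],[0.6,0,-1.5,-5.2,-0.163],[0.6,0,-1.7,-6.0,-0.163],[0.6,0,-1.85,-6.7,-0.163],[0.6,0.05,-1.95,-7.15,-0.163]]]'; python3 plan.py 505 358 68 2.3
```

```text
t 3.73 pos [547.4  64.1 154.1] yaw -7.1 open 55.0 F [ 1.5  0.3 -1.8] q6 1.59
-> shift [ 0.086 -1.962 -7.161] turn -0.164 mm 297
t: 4.57
tool_pos: [0.501, 0.3603, 0.1458]
eef_rot: [1.179, 1.229, -1.18]
wrist_force: [0.2, -0.6, -3.4]
opening: 0.0552
t 4.57 pos [501.  360.3 145.8] yaw 2.3 open 55.2 F [ 0.2 -0.6 -3.4] q6 1.96
-> shift [1.944 0.099 0.063] turn 0.001 mm 78
```

```bash
python3 -m crank '[[[0.6,0.4,0.05,0.06,0],[0.6,0.9,0.1,0.06,0],[0.6,1.3,0.1,0.06,0],[0.6,1.6,0.1,0.06,0],[0.6,1.8,0.1,0.06,0],[0.6,1.85,0.1,0.06,0],[0.6,1.85,0.1,0.06,0]]]'; python3 plan.py 505 358 68 2.3
```

```text
t: 5.15
tool_pos: [0.5061, 0.3552, 0.072]
eef_rot: [1.18, 1.228, -1.182]
wrist_force: [-0.1, -0.0, -3.4]
opening: 0.0551
t 5.15 pos [506.1 355.2  72. ] yaw 2.2 open 55.1 F [-0.1 -0.  -3.4] q6 1.95
-> shift [ 0.101 -0.025 -0.072] turn -0.002 mm 5
```

```bash
python3 -m crank '[[[0.6,0.05,0,0,0],[0.6,0.1,0,0,0],[0.6,0.1,0,0,0]]]'; python3 -m crank '[[[0.6,0.03,0,0,0],[0.6,0.03,0,0,0]]]'
```

```text
t: 5.4
tool_pos: [0.5069, 0.3555, 0.0692]
eef_rot: [1.181, 1.227, -1.18]
wrist_force: [1.0, -0.8, -4.0]
opening: 0.0553
t: 5.57
tool_pos: [0.5069, 0.3557, 0.0682]
eef_rot: [1.182, 1.227, -1.18]
wrist_force: [1.2, -0.1, -2.1]
opening: 0.0548
```

```bash
python3 -m crank '[[[0.6,0.03,0,0,0],[0.6,0.05,0,0,0],[0.6,0.05,0,0,0]]]'; python3 -m crank '[[[0.6,0.03,0,0,0],[0.6,0.03,0,0,0]]]'
```

```text
t: 5.82
tool_pos: [0.5074, 0.3558, 0.0682]
eef_rot: [1.181, 1.226, -1.179]
wrist_force: [-4.9, -2.7, 9.8]
opening: 0.0556
t: 5.98
tool_pos: [0.5076, 0.3559, 0.0682]
eef_rot: [1.181, 1.226, -1.179]
wrist_force: [-7.2, -4.4, 17.4]
opening: 0.0551
```

```bash
python3 -m crank '[[[0.6,-0.05,0,0,0],[-0.65,-0.05,0,0,0],[-0.65,-0.05,0,0,0],[-0.65,-0.05,0,0,0],[-0.65,-0.3,0,0,0],[-0.65,-0.9,0,0,0],[-0.65,-1.8,0,0,0],[-1,-2.6,0,0,0],[-1,-2.6,0,0,0]]]'; python3 plan.py 529.3 -38.3 170 -8; python3 - <<'E'
from h import *
c,im,d=shot("top","top1")
u,v,P=cloud(c,d); m=(P[:,2]>.085)&(P[:,2]<.12)&(u>100)&(u<215)
print(cv2.minAreaRect(P[m][:,:2].astype(np.float32)*1000))
E
```

```text
t: 6.73
tool_pos: [0.5108, 0.3574, 0.1774]
eef_rot: [1.191, 1.222, -1.168]
wrist_force: [0.9, 0.8, 1.9]
opening: 0.0855
t 6.73 pos [510.8 357.4 177.4] yaw 2.2 open 85.5 F [0.9 0.8 1.9] q6 1.95
-> shift [0.134 0.075 9.905] turn 0.179 mm 396
((641.3184814453125, 245.51791381835938), (71.416015625, 398.69281005859375), 56.33336639404297)
```

View pics/top1.png

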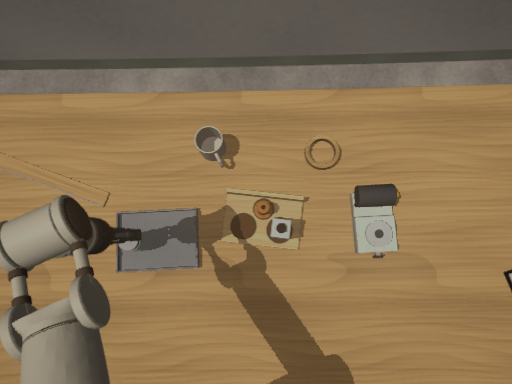

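The jar stands in the tray near (130,242), with its disc on the rack free at (243,226). Now the tin.

```bash
python3 -m crank '[[[-1,0.0,0,0.9,0.02],[-1,0.1,0,1.9,0.04],[-1,0.1,0.02,2.9,0.08],[-1,0.1,0.02,3.9,0.12],[-1,0.1,0.05,4.9,0.16],[-1,0.1,0.05,5.9,0.179],[-1,0.1,0.05,6.9,0.179],[-1,0.1,0.07,7.9,0.179],[-1,0.1,0.07,8.9,0.179],[-1,0.1,0.07,9.8,0.179]]]'; python3 plan.py 529.3 -38.3 72 -8
```

```text
t: 7.62
tool_pos: [0.5237, -0.0383, 0.1636]
eef_rot: [1.312, 1.14, -1.313]
wrist_force: [0.5, 0.1, 0.2]
opening: 0.0856
t 7.62 pos [523.7 -38.3 163.6] yaw -8.1 open 85.6 F [0.5 0.1 0.2] q6 1.41
-> shift [ 2.291  0.141 -0.021] turn -0.001 mm 92
```

```bash
python3 -m crank '[[[-1,0,0.1,0,0],[-1,0.2,0.1,0,0],[-1,0.8,0.1,0,0],[-1,1.4,0.1,0,0],[-1,2.0,0.1,0,0],[-1,2.1,0.1,0,0],[-1,2.1,0.1,0,0]]]'; python3 plan.py 529.3 -38.3 72 -8
```

```text
t: 8.2
tool_pos: [0.5262, -0.0348, 0.0778]
eef_rot: [1.309, 1.146, -1.314]
wrist_force: [0.0, 0.1, -0.1]
opening: 0.0851
t 8.20 pos [526.2 -34.8  77.8] yaw -7.9 open 85.1 F [ 0.   0.1 -0.1] q6 1.41
-> shift [0.143 0.089 0.075] turn 0.001 mm 7
```

```bash
python3 -m crank '[[[-1,0.08,0.05,0.04,0],[-1,0.14,0.09,0.08,0],[-1,0.14,0.09,0.08,0],[0,0.14,0.09,0.08,0],[0.7,0.14,0.09,0.08,0],[0.7,0.14,0.09,0.08,0],[0.7,0.14,0.09,0.08,0],[0.7,0.14,0.09,0.08,0],[0.7,0.14,0.09,0.08,0]]]'; python3 plan.py 509 260 155 2.3
```

```text
t: 8.95
tool_pos: [0.532, -0.0404, 0.0753]
eef_rot: [1.312, 1.139, -1.311]
wrist_force: [-0.4, 1.8, 5.2]
opening: 0.0497
t 8.95 pos [532.  -40.4  75.3] yaw -8.0 open 49.7 F [-0.4  1.8  5.2] q6 1.41
-> shift [-1.993 -1.618 -7.356] turn -0.180 mm 312
```

```bash
python3 -m crank '[[[0.7,-0.4,0,0,0],[0.7,-1.0,0,0,0],[0.7,-1.6,0,0,0],[0.7,-2.0,-0.1,-0.5,-0.03],[0.7,-2.0,-0.25,-1.2,-0.06],[0.7,-2.0,-0.45,-2.0,-0.09],[0.7,-2.0,-0.65,-2.8,-0.12],[0.7,-2.0,-0.8,-3.6,-0.15],[0.7,-2.0,-1.0,-4.4,-0.18],[0.7,-2.0,-1.2,-5.2,-0.18]]]'; python3 plan.py 509 260 155 2.3
```

```text
t: 9.78
tool_pos: [0.512, 0.1735, 0.1536]
eef_rot: [1.178, 1.229, -1.181]
wrist_force: [2.1, 0.1, -3.1]
opening: 0.0493
t 9.78 pos [512.  173.5 153.6] yaw 2.3 open 49.3 F [ 2.1  0.1 -3.1] q6 1.63
-> shift [-0.036  0.013 -2.163] turn 0.001 mm 87
```

```bash
python3 -m crank '[[[0.7,0,0,-0.8,0],[0.7,0,0,-1.5,0],[0.7,0,0,-2.15,0],[0.7,0,0,-2.15,0],[0.7,0.5,0,-2.15,0],[0.7,1.1,0,-2.15,0],[0.7,1.6,0,-2.15,0],[0.7,1.9,0,-2.15,0],[0.7,2.0,0,-2.15,0],[0.7,2.0,0,-2.15,0]]]'; python3 plan.py 509 260 68 2.3
```

```text
t: 10.62
tool_pos: [0.5087, 0.2576, 0.0733]
eef_rot: [1.178, 1.229, -1.183]
wrist_force: [0.6, -0.0, -2.1]
opening: 0.05
t 10.62 pos [508.7 257.6  73.3] yaw 2.3 open 50.0 F [ 0.6 -0.  -2.1] q6 1.79
-> shift [ 0.132  0.01  -0.061] turn -0.001 mm 6
```

```bash
python3 -m crank '[[[0.7,0.05,0,0,0],[0.7,0.1,0,0,0],[0.7,0.12,0,0,0],[0.7,0.12,0,0,0]]]'; python3 -m crank '[[[0.7,0.03,0,0,0],[0.7,0.05,0,0,0],[0.7,0.05,0,0,0]]]'
```

```text
t: 10.95
tool_pos: [0.5102, 0.2583, 0.0706]
eef_rot: [1.181, 1.227, -1.179]
wrist_force: [-0.6, 0.2, -2.3]
opening: 0.0498
t: 11.2
tool_pos: [0.5101, 0.2583, 0.0684]
eef_rot: [1.18, 1.227, -1.179]
wrist_force: [0.3, -0.1, -1.0]
opening: 0.0494
```

```bash
python3 -m crank '[[[0.7,0.03,0,0,0],[0.7,0.04,0,0,0],[0.7,0.04,0,0,0]]]'
```

```text
t: 11.45
tool_pos: [0.5102, 0.2584, 0.0683]
eef_rot: [1.18, 1.227, -1.179]
wrist_force: [-4.9, -0.6, 10.5]
opening: 0.0499
```

```bash
python3 -m crank '[[[0.7,-0.03,0,0,0],[-0.55,-0.03,0,0,0],[-0.55,-0.03,0,0,0],[-0.55,-0.03,0,0,0],[-0.55,-0.3,0,0,0],[-0.55,-0.9,0,0,0],[-0.55,-1.8,0,0,0],[-0.55,-2.6,0,0,0],[-0.55,-2.6,0,0,0]]]'; python3 plan.py 555 7 170 -7
```

```text
t: 12.2
tool_pos: [0.5143, 0.2595, 0.1791]
eef_rot: [1.189, 1.22, -1.168]
wrist_force: [1.0, 0.5, 0.2]
opening: 0.0664
t 12.20 pos [514.3 259.5 179.1] yaw 2.3 open 66.4 F [1.  0.5 0.2] q6 1.79
-> shift [0.217 0.762 6.349] turn 0.162 mm 256
```

```bash
python3 -m crank '[[[-0.55,0.1,0.1,0.8,0.03],[-0.55,0.2,0.2,1.6,0.06],[-0.55,0.2,0.3,2.4,0.09],[-0.55,0.2,0.4,3.2,0.12],[-0.55,0.2,0.5,4.0,0.15],[-0.55,0.2,0.6,4.8,0.162],[-0.55,0.2,0.7,5.6,0.162],[-0.55,0.2,0.76,6.35,0.162],[-0.55,0.2,0.76,6.35,0.162],[-0.55,0.2,0.76,6.35,0.162]]]'; python3 - <<'E'
from h import *
c,im,d=shot("wrist","w2")
u,v,P=cloud(c,d)
def f(n,z0,z1,x0,x1,y0,y1):
    m=(P[:,2]>z0)&(P[:,2]<z1)&(P[:,0]>x0)&(P[:,0]<x1)&(P[:,1]>y0)&(P[:,1]<y1)
    print(n,m.sum(),cv2.minAreaRect(P[m][:,:2].astype(np.float32)*1000))
f("bob",.07,.085,.55,.62,-.03,.04); f("rail",.038,.05,.58,.66,-.12,.12)
# cork discs: dark brown on board
k=((im.max(2)<125)).astype(np.uint8); idx=np.zeros(d.shape,np.uint8); m=(P[:,2]>.005)&(P[:,2]<.02)&(P[:,0]<.63)&(P[:,0]>.48)&(abs(P[:,1])<.12); idx[v[m],u[m]]=1
k=cv2.morphologyEx(k&idx,cv2.MORPH_OPEN,np.ones((5,5)))
for q in cv2.findContours(k,0,2)[0]:
    if cv2.contourArea(q)>500:
        Q=onplane(c,q.reshape(-1,2),.012)[:,:2]*1000; e=cv2.fitEllipse(Q.astype(np.float32)); print("disc",cv2.boundingRect(q),e, cv2.minEnclosingCircle(Q.astype(np.float32)))
E
python3 plan.py 590 6.5 46 -7
```

```text
t: 13.03
tool_pos: [0.5506, 0.0043, 0.1629]
eef_rot: [1.301, 1.147, -1.3]
wrist_force: [0.5, 0.5, 0.3]
opening: 0.0663
bob 1768 ((588.500732421875, 6.68348503112793), (32.76517868041992, 33.35152053833008), 82.3535385131836)
rail 4719 ((615.5265502929688, 2.7593460083007812), (219.7279052734375, 40.22465896606445), 82.81333923339844)
disc (172, 166, 65, 63) ((530.7506103515625, 56.0443115234375), (40.1917724609375, 76.01417541503906), 38.7481575012207) ((540.9863891601562, 63.446353912353516), 35.864234924316406)
disc (269, 155, 77, 74) ((529.8196411132812, -38.43037796020508), (72.27825164794922, 72.96148681640625), 102.5782241821289) ((530.1080932617188, -38.365936279296875), 37.22514724731445)
t 13.08 pos [550.3   5.5 162.7] yaw -7.1 open 66.2 F [0.  0.6 0.3] q6 1.48
-> shift [ 2.919  0.98  -0.146] turn -0.001 mm 123
```

View pics/w2.png

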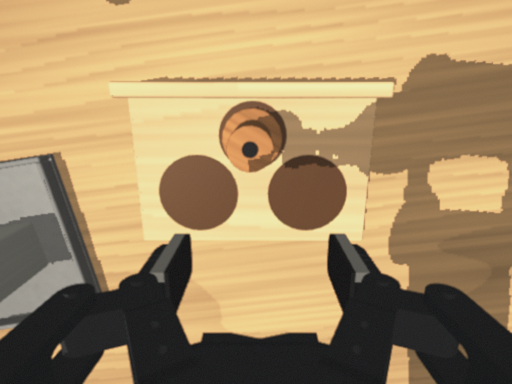

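The view shows both front discs free at (198,192) and (307,192), with the bobbin at (252,140). Bobbin centre is (588.5, 6.7).

```bash
python3 -m crank '[[[-0.55,0,0.5,-0.1,0],[-0.55,0.2,0.95,-0.14,0],[-0.55,0.8,0.95,-0.14,0],[-0.55,1.5,0.95,-0.14,0],[-0.55,2.1,0.95,-0.14,0],[-0.55,2.6,0.95,-0.14,0],[-0.55,2.7,0.95,-0.14,0],[-0.55,2.7,0.95,-0.14,0]]]'; python3 plan.py 588.5 6.7 46 -7
```

```text
t: 13.75
tool_pos: [0.5871, 0.0081, 0.0529]
eef_rot: [1.296, 1.153, -1.3]
wrist_force: [-0.6, -0.4, 0.0]
opening: 0.0663
t 13.75 pos [587.1   8.1  52.9] yaw -6.9 open 66.3 F [-0.6 -0.4  0. ] q6 1.50
-> shift [0.171 0.038 0.031] turn 0.002 mm 7
```

```bash
python3 -m crank '[[[-0.55,0.1,0.03,0.03,0],[-0.55,0.16,0.03,0.03,0],[-0.55,0.16,0.03,0.03,0],[0.2,0.16,0.03,0.03,0],[0.9,0.16,0.03,0.03,0],[0.9,0.16,0.03,0.03,0],[0.9,0.16,0.03,0.03,0],[0.9,0.16,0.03,0.03,0],[0.9,0.16,0.03,0.03,0]]]' 80; python3 plan.py 514 -304 175 -7
```

```text
t: 14.5
tool_pos: [0.5904, 0.005, 0.0489]
eef_rot: [1.299, 1.147, -1.298]
wrist_force: [-1.2, 0.7, 5.5]
opening: 0.0323
t 14.50 pos [590.4   5.   48.9] yaw -7.0 open 32.3 F [-1.2  0.7  5.5] q6 1.50
-> shift [-3.153 -0.949  7.901] turn -0.000 mm 342
```

```bash
python3 -m crank '[[[0.9,-0.4,0,0,0],[0.9,-1.1,0,0,0],[0.9,-1.8,0,0,0],[0.9,-2.5,-0.1,0.3,0],[0.9,-3.1,-0.4,1.0,0],[0.9,-3.3,-0.7,1.8,0],[0.9,-3.3,-1.0,2.6,0],[0.9,-3.3,-1.3,3.4,0],[0.9,-3.3,-1.6,4.2,0],[0.9,-3.3,-1.9,5.0,0]]]'; python3 plan.py 455 -304 175 2
```

```text
t: 15.33
tool_pos: [0.4884, -0.185, 0.1793]
eef_rot: [1.298, 1.15, -1.299]
wrist_force: [0.4, -0.5, -1.4]
opening: 0.0323
t 15.33 pos [ 488.4 -185.   179.3] yaw -7.0 open 32.3 F [ 0.4 -0.5 -1.4] q6 1.10
-> shift [ 0.108 -0.468  3.056] turn -0.157 mm 124
```

```bash
python3 -m crank '[[[0.9,0,-0.1,0.7,-0.05],[0.9,0,-0.25,1.5,-0.1],[0.9,0,-0.4,2.3,-0.15],[0.9,0,-0.46,3.0,-0.157],[0.9,0,-0.46,3.0,-0.157],[0.9,0,-0.46,3.0,-0.157]]]'; python3 plan.py 455 -304 175 2; python3 - <<'E'
from h import *
c,im,d=shot("wrist","w3")
u,v,P=cloud(c,d)
for n,z0,z1,x0,x1 in(("seat",.055,.07,.45,.56),("house",.03,.048,.44,.68),("mot",.07,.095,.56,.7)):
    m=(P[:,2]>z0)&(P[:,2]<z1)&(P[:,0]>x0)&(P[:,0]<x1)&(abs(P[:,1]+.304)<.08)
    Q=P[m][:,:2].astype(np.float32)*1000; print(n,m.sum(),np.median(P[m][:,2]),cv2.minAreaRect(Q),cv2.minEnclosingCircle(Q))
E
```

```text
t: 15.83
tool_pos: [0.4562, -0.3017, 0.1793]
eef_rot: [1.186, 1.226, -1.186]
wrist_force: [-0.1, 0.2, -0.7]
opening: 0.0322
t 15.83 pos [ 456.2 -301.7  179.3] yaw 1.8 open 32.2 F [-0.1  0.2 -0.7] q6 0.73
-> shift [ 0.106 -0.031  0.057] turn -0.003 mm 5
seat 6647 0.06178715050758202 ((513.5574951171875, -303.7403259277344), (71.11420440673828, 71.52725982666016), 89.5396957397461) ((513.4505615234375, -303.88580322265625), 36.07801055908203)
house 10505 0.03931283420939036 ((521.4525756835938, -303.698486328125), (146.332763671875, 110.08253479003906), 2.228621482849121) ((528.9886474609375, -303.02569580078125), 82.84965515136719)
mot 261 0.07082811956178625 ((591.3629760742188, -299.749755859375), (2.045872688293457, 96.49224853515625), 1.9514009952545166) ((592.1925048828125, -299.7215270996094), 48.246360778808594)
```

View pics/w3.png

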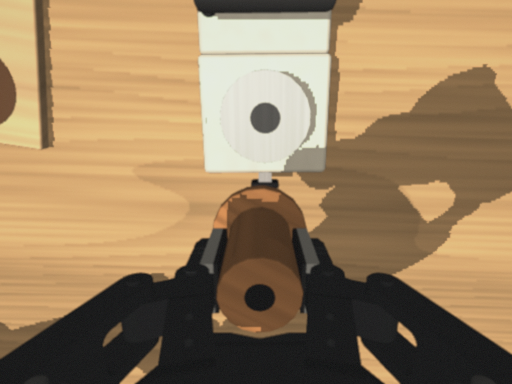

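Seat at (265,117) is centred at (513.5,−303.8). The bobbin is upright in the jaws with its top at (260,297). I'll measure its offset from the TCP.

```bash
python3 - <<'E'
from h import *
z=np.load("pics/w3.npz",allow_pickle=True); c=z["c"][0]; u,v,P=cloud(c,z["d"]); im=z["im"].astype(int)
o=(im[v,u,0]-im[v,u,2]>25)
m=o&(abs(P[:,0]-.456)<.05)&(abs(P[:,1]+.302)<.05)&(P[:,2]>.11)
print(np.percentile(P[m][:,2],[1,5,25,50,75,90,99]))
for a,b in((.19,.23),(.14,.16)):
    k=m&(P[:,2]>a)&(P[:,2]<b); Q=P[k]; print(k.sum(),np.median(Q[:,2]),cv2.minEnclosingCircle(Q[:,:2].astype(np.float32)*1000))
    if a>.18:
        A=np.c_[Q[:,:2],np.ones(len(Q))]; t=Q[:,2]>np.percentile(Q[:,2],90)-.003; print("tilt",np.linalg.lstsq(A[t],Q[t,2],rcond=None)[0], cv2.minAreaRect(Q[t][:,:2].astype(np.float32)*1000))
E
python3 plan.py 513.5 -303.8 115 2
```

```text
[0.14660519 0.15000394 0.16406353 0.2049636  0.20801155 0.2086289
 0.25102874]
6142 0.20773914105134633 ((459.3905029296875, -301.9614562988281), 51.28471374511719)
tilt [ 0.00306868 -0.05747717  0.18975178] ((454.6892395019531, -301.93658447265625), (99.71619415283203, 33.83159637451172), 89.62516021728516)
2487 0.15095960654447488 ((457.60577392578125, -301.2049560546875), 26.444446563720703)
t 15.88 pos [ 456.5 -300.5  179.2] yaw 1.9 open 32.0 F [ 0.4 -0.8 -0.8] q6 0.73
-> shift [1.603 1.422 0.132] turn -0.001 mm 86
```

```bash
python3 -m crank '[[[0.9,0,0.4,0.05,0],[0.9,0,0.9,0.1,0],[0.9,0,1.3,0.13,0],[0.9,0.1,1.42,0.13,0],[0.9,0.5,1.42,0.13,0],[0.9,1.0,1.42,0.13,0],[0.9,1.4,1.42,0.13,0],[0.9,1.5,1.42,0.13,0],[0.9,1.5,1.42,0.13,0]]]'; python3 plan.py 513.5 -303.8 100 2
```

```text
t: 16.63
tool_pos: [0.5126, -0.3022, 0.1178]
eef_rot: [1.184, 1.231, -1.184]
wrist_force: [0.8, -0.3, -2.0]
opening: 0.0322
t 16.63 pos [ 512.6 -302.2  117.8] yaw 2.0 open 32.2 F [ 0.8 -0.3 -2. ] q6 0.80
-> shift [0.445 0.021 0.042] turn 0.001 mm 18
```

```bash
python3 -m crank '[[[0.9,0.15,0.02,0.03,0],[0.9,0.3,0.02,0.03,0],[0.9,0.42,0.02,0.03,0],[0.9,0.42,0.02,0.03,0],[0.9,0.42,0.02,0.03,0]]]'; python3 plan.py 513.5 -303.8 86 2
```

```text
t: 17.05
tool_pos: [0.5146, -0.3052, 0.103]
eef_rot: [1.184, 1.226, -1.184]
wrist_force: [0.2, 0.1, -0.5]
opening: 0.0324
t 17.05 pos [ 514.6 -305.2  103. ] yaw 2.0 open 32.4 F [ 0.2  0.1 -0.5] q6 0.80
-> shift [ 0.425 -0.027 -0.037] turn -0.000 mm 17
```

```bash
python3 -m crank '[[[0.9,0,-0.02,-0.03,0],[0.9,0.05,-0.02,-0.03,0],[0.9,0.1,-0.02,-0.03,0],[0.9,0.15,-0.02,-0.03,0],[0.9,0.2,-0.02,-0.03,0],[0.9,0.2,-0.02,-0.03,0]]]';python3 -m crank '[[[0.9,0.05,0,0,0],[0.9,0.1,0,0,0],[0.9,0.1,0,0,0]]]';python3 -m crank '[[[0.9,0.05,0,0,0],[0.9,0.1,0,0,0],[0.9,0.1,0,0,0]]]'
```

```text
t: 17.55
tool_pos: [0.5142, -0.3043, 0.0965]
eef_rot: [1.183, 1.225, -1.183]
wrist_force: [-3.7, 2.5, 5.9]
opening: 0.0325
t: 17.8
tool_pos: [0.5142, -0.3044, 0.0934]
eef_rot: [1.183, 1.225, -1.183]
wrist_force: [-3.8, 3.8, 8.5]
opening: 0.0322
t: 18.05
tool_pos: [0.5142, -0.3043, 0.0877]
eef_rot: [1.183, 1.225, -1.183]
wrist_force: [-0.3, -0.3, 2.6]
opening: 0.0325
```

```bash
python3 -m crank '[[[0.9,0.04,0,0,0],[0.9,0.06,0,0,0],[0.9,0.06,0,0,0]]]';python3 -m crank '[[[0.9,0.04,0,0,0],[0.9,0.05,0,0,0],[0.9,0.05,0,0,0]]]'
```

```text
t: 18.3
tool_pos: [0.5142, -0.3044, 0.0855]
eef_rot: [1.183, 1.225, -1.183]
wrist_force: [-2.2, 1.4, 6.3]
opening: 0.0322
t: 18.55
tool_pos: [0.5143, -0.3044, 0.0848]
eef_rot: [1.183, 1.225, -1.183]
wrist_force: [-5.5, 4.6, 13.6]
opening: 0.0324
```

```bash
python3 -m crank '[[[0.9,0.04,0,0,0],[0.9,0.06,0,0,0],[0.9,0.06,0,0,0]]]'; python3 -m crank '[[[0.9,0.04,0,0,0],[0.9,0.04,0,0,0]]]'
```

```text
t: 18.8
tool_pos: [0.5145, -0.3045, 0.0847]
eef_rot: [1.183, 1.225, -1.183]
wrist_force: [-9.4, 8.2, 26.8]
opening: 0.0323
t: 18.97
tool_pos: [0.5146, -0.3045, 0.0846]
eef_rot: [1.183, 1.226, -1.183]
wrist_force: [-13.9, 11.4, 36.7]
opening: 0.0324
```

At the hard stop (force climbs with no further travel). Easing off.

```bash
python3 -m crank '[[[0.9,-0.07,0,0,0],[0.9,-0.14,0,0,0],[0.9,-0.2,0,0,0],[0.9,-0.22,0,0,0],[0.9,-0.22,0,0,0]]]'
```

```text
t: 19.38
tool_pos: [0.5145, -0.3046, 0.0882]
eef_rot: [1.183, 1.223, -1.183]
wrist_force: [-0.5, -1.0, 4.0]
opening: 0.0323
```

```bash
python3 -m crank '[[[0.9,-0.02,0,0,0],[0.9,-0.02,0,0,0]]]'
```

```text
t: 19.55
tool_pos: [0.5142, -0.3044, 0.0883]
eef_rot: [1.183, 1.224, -1.183]
wrist_force: [1.5, -0.8, 2.5]
opening: 0.0324
```

```bash
python3 -m crank '[[[0.4,0,0,0,0],[-0.1,0,0,0,0],[-0.4,0,0,0,0],[-0.4,0,0,0,0],[-0.4,-0.3,0,0,0],[-0.4,-0.9,0,0,0],[-0.4,-1.6,0,0,0],[-0.4,-2.3,-0.6,0,0],[-0.4,-2.3,-1.2,0,0],[-0.4,-2.3,-1.2,0,0]]]'; python3 - <<'E'
from h import *
c,im,d=shot("wrist","w4")
u,v,P=cloud(c,d)
for n,z0,z1 in(("bobtop",.108,.135),("flange",.055,.0645),("seat",.044,.0545)):
    m=(P[:,2]>z0)&(P[:,2]<z1)&(abs(P[:,0]-.514)<.06)&(abs(P[:,1]+.304)<.05)
    if m.sum()<5: continue
    Q=P[m][:,:2].astype(np.float32)*1000; print(n,m.sum(),np.median(P[m][:,2]),cv2.minAreaRect(Q),cv2.minEnclosingCircle(Q))
E
python3 plan.py 500 150 180 0
```

```text
t: 20.38
tool_pos: [0.4642, -0.3066, 0.183]
eef_rot: [1.183, 1.222, -1.185]
wrist_force: [-1.1, 0.2, -0.9]
opening: 0.0596
bobtop 2202 0.11802430386887472 ((512.4236450195312, -304.046630859375), (33.14270782470703, 33.31083297729492), 8.262679100036621) ((512.3563232421875, -304.2225036621094), 16.9119815826416)
flange 1236 0.060762887881352506 ((516.2819213867188, -303.9975891113281), (46.363121032714844, 53.50132751464844), 4.712146282196045) ((512.6010131835938, -304.0404968261719), 27.039718627929688)
seat 2350 0.051964650106893245 ((513.6361694335938, -303.7218017578125), (71.64774322509766, 70.85994720458984), 3.2253565788269043) ((513.3612670898438, -304.0017395019531), 36.15143966674805)
t 20.43 pos [ 465.1 -306.1  181.7] yaw 1.9 open 60.1 F [-0.   0.4  0.3] q6 0.74
-> shift [  0.032   1.251 -11.366] turn 0.033 mm 457
```

View pics/w4.png

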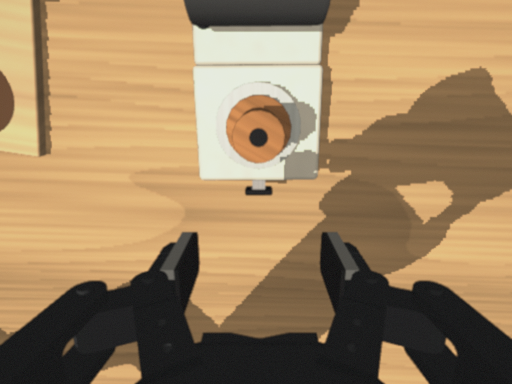

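The bobbin stands centred on the seat (259,130). The seat top is at 52 mm, so the catch is holding it 10 mm down. Back to the tray.

```bash
python3 -m crank '[[[-0.4,0,0.1,-0.9,0],[-0.4,0,0.2,-1.9,0],[-0.4,0,0.3,-2.9,0],[-0.4,0,0.4,-3.9,0],[-0.4,0,0.5,-4.9,0],[-0.4,0,0.5,-5.9,0],[-0.4,0,0.5,-6.9,0],[-0.4,0,0.5,-7.9,0],[-0.4,0,0.5,-8.9,0],[-0.4,0,0.5,-9.9,0]]]'; python3 plan.py 455 290 190 2.3
```

```text
t: 21.27
tool_pos: [0.4718, 0.0931, 0.1802]
eef_rot: [1.184, 1.226, -1.184]
wrist_force: [1.4, 0.4, 0.1]
opening: 0.0597
t 21.27 pos [471.8  93.1 180.2] yaw 2.0 open 59.7 F [1.4 0.4 0.1] q6 1.48
-> shift [-0.244 -0.247 -4.934] turn -0.005 mm 198
```

```bash
python3 -m crank '[[[-0.55,-0.1,-0.05,-0.9,0],[-0.55,-0.2,-0.1,-1.8,0],[-0.55,-0.24,-0.15,-2.7,0],[-0.55,-0.24,-0.2,-3.6,0],[-0.55,-0.24,-0.25,-4.4,0],[-0.55,-0.24,-0.25,-4.93,0],[-0.55,-0.24,-0.25,-4.93,0],[-0.55,-0.24,-0.25,-4.93,0]]]'; python3 - <<'E'
from h import *
c,im,d=shot("wrist","w5")
u,v,P=cloud(c,d)
for n,z0,z1,y0,y1 in(("jar",.105,.125,.31,.42),("tin",.094,.1065,.2,.308)):
    m=(P[:,2]>z0)&(P[:,2]<z1)&(abs(P[:,0]-.508)<.06)&(P[:,1]>y0)&(P[:,1]<y1)
    Q=P[m][:,:2].astype(np.float32)*1000; print(n,m.sum(),np.median(P[m][:,2]),cv2.minAreaRect(Q),cv2.minEnclosingCircle(Q))
E
python3 plan.py 510 258.5 72 2.3
```

```text
t: 21.93
tool_pos: [0.4548, 0.2885, 0.1893]
eef_rot: [1.181, 1.227, -1.183]
wrist_force: [0.4, -0.2, 0.0]
opening: 0.066
jar 5214 0.11457626938325993 ((504.2353210449219, 355.73468017578125), (52.330440521240234, 52.24271774291992), 4.803906440734863) ((504.2061462402344, 355.8614501953125), 26.711748123168945)
tin 3820 0.10060156444708104 ((507.3815612792969, 259.1160888671875), (50.689857482910156, 49.61167907714844), 2.659602165222168) ((507.3077087402344, 259.3572692871094), 33.96173858642578)
t 21.98 pos [455.  287.5 189.4] yaw 2.1 open 65.6 F [-0.5 -1.1  0.1] q6 1.87
-> shift [2.934 1.35  0.772] turn -0.004 mm 133
```

View pics/w5.png

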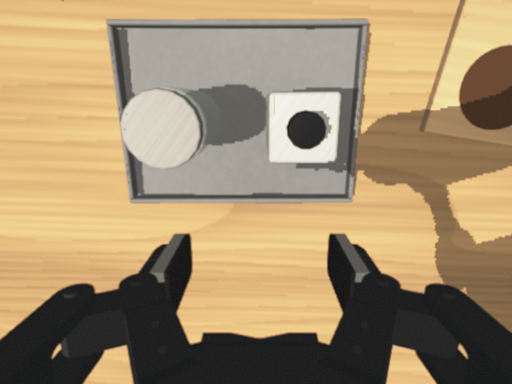

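Both are upright in the tray: jar lid at (162,128), tin at (304,127). Tin centre is (507.4,259.1), jar (504.2,355.8).

```bash
python3 -m crank '[[[-0.55,0,0.6,0.4,0],[-0.55,0,1.25,0.74,0],[-0.55,0.2,1.29,0.74,0],[-0.55,0.8,1.29,0.74,0],[-0.55,1.5,1.29,0.74,0],[-0.55,2.2,1.29,0.74,0],[-0.55,2.75,1.29,0.74,0],[-0.55,2.85,1.29,0.74,0],[-0.55,2.85,1.29,0.74,0]]]' 40; python3 plan.py 507.4 259.1 69 2.3
```

```text
t: 22.73
tool_pos: [0.5063, 0.2584, 0.0741]
eef_rot: [1.182, 1.227, -1.188]
wrist_force: [0.1, 0.1, -0.2]
opening: 0.0663
t 22.73 pos [506.3 258.4  74.1] yaw 1.9 open 66.3 F [ 0.1  0.1 -0.2] q6 1.80
-> shift [ 0.127  0.028 -0.016] turn -0.007 mm 5
```

```bash
python3 -m crank '[[[-0.55,0.06,0.02,-0.02,0],[0,0.1,0.02,-0.02,0],[0.7,0.1,0.02,-0.02,0],[0.7,0.1,0.02,-0.02,0],[0.7,0.1,0.02,-0.02,0],[0.7,0.1,0.02,-0.02,0]]]' 40; python3 plan.py 507 259 70 2.3; python3 -m crank '[[[0.7,-0.3,0,0,0],[0.7,-1.0,0,0,0],[0.7,-1.7,0,0,0],[0.7,-2.1,0,0,0],[0.7,-2.1,0,0,0]]]';python3 plan.py 530 -38.4 155 -7.3
```

```text
t: 23.23
tool_pos: [0.5101, 0.2605, 0.0736]
eef_rot: [1.185, 1.223, -1.181]
wrist_force: [1.0, -2.8, 5.9]
opening: 0.0494
t 23.23 pos [510.1 260.5  73.6] yaw 2.0 open 49.4 F [ 1.  -2.8  5.9] q6 1.80
-> shift [ 0.09  -0.079  0.035] turn -0.005 mm 5
t: 23.65
tool_pos: [0.5108, 0.2615, 0.1606]
eef_rot: [1.188, 1.222, -1.177]
wrist_force: [-0.1, 0.0, -2.6]
opening: 0.0495
t 23.65 pos [510.8 261.5 160.6] yaw 2.0 open 49.5 F [-0.1  0.  -2.6] q6 1.80
-> shift [0.125 0.215 7.509] turn 0.162 mm 301
```

```bash
python3 -m crank '[[[0.7,0,0,0.5,0.02],[0.7,0,0.05,1.2,0.04],[0.7,0,0.1,2.0,0.07],[0.7,0,0.13,2.8,0.1],[0.7,0,0.17,3.6,0.13],[0.7,0,0.2,4.4,0.162],[0.7,0,0.23,5.2,0.162],[0.7,0,0.26,6.0,0.162],[0.7,0,0.28,6.8,0.162],[0.7,0,0.28,7.5,0.162]]]'; python3 plan.py 532.7 -38.7 88 -7.3
```

```text
t: 24.48
tool_pos: [0.529, -0.0404, 0.1542]
eef_rot: [1.302, 1.149, -1.304]
wrist_force: [0.5, 0.0, -2.0]
opening: 0.0496
t 24.48 pos [529.  -40.4 154.2] yaw -7.3 open 49.6 F [ 0.5  0.  -2. ] q6 1.39
-> shift [ 1.655  0.091 -0.052] turn -0.000 mm 66
```

```bash
python3 -m crank '[[[0.7,0.2,0.03,0,0],[0.7,0.7,0.05,0,0],[0.7,1.2,0.05,0,0],[0.7,1.5,0.05,0,0],[0.7,1.6,0.05,0,0],[0.7,1.6,0.05,0,0],[0.7,1.6,0.05,0,0]]]'; python3 plan.py 532.7 -38.7 81 -7.3; python3 - <<'E'
from h import *
c,im,d=shot("wrist","w6")
u,v,P=cloud(c,d); m=(P[:,2]>.095)&(P[:,2]<.135)&(abs(P[:,0]-.53)<.05)&(abs(P[:,1]+.038)<.05)
m&=im[v,u].max(1)>120
z=np.median(P[m][:,2]); m&=abs(P[:,2]-z)<.006
print(z,cv2.minAreaRect(P[m][:,:2].astype(np.float32)*1000))
E
```

```text
t: 25.07
tool_pos: [0.5324, -0.0389, 0.0921]
eef_rot: [1.302, 1.147, -1.302]
wrist_force: [0.9, -0.2, -3.5]
opening: 0.0495
t 25.07 pos [532.4 -38.9  92.1] yaw -7.3 open 49.5 F [ 0.9 -0.2 -3.5] q6 1.40
-> shift [ 0.277  0.007 -0.007] turn 0.001 mm 11
0.11927332515189062 ((532.9677124023438, -38.94392395019531), (84.91815948486328, 43.890045166015625), 83.34111785888672)
```

View pics/w6.png

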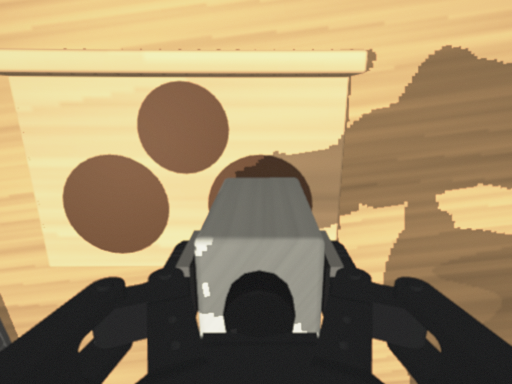

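The tin hangs upright at (261,290), over its disc, which is centred at column 261. Lowering.

```bash
python3 -m crank '[[[0.7,0.1,0,0,0],[0.7,0.2,0,0,0],[0.7,0.25,0,0,0],[0.7,0.25,0,0,0]]]'; python3 -m crank '[[[0.7,0.03,0,0,0],[0.7,0.05,0,0,0],[0.7,0.05,0,0,0]]]'
```

```text
t: 25.45
tool_pos: [0.5319, -0.0391, 0.0814]
eef_rot: [1.302, 1.147, -1.303]
wrist_force: [0.0, -0.2, -2.9]
opening: 0.0499
t: 25.7
tool_pos: [0.5325, -0.0393, 0.0807]
eef_rot: [1.302, 1.146, -1.302]
wrist_force: [-2.2, 0.8, 3.9]
opening: 0.0494
```

Landed. Release and look.

```bash
python3 -m crank '[[[0.7,-0.02,0,0,0],[-0.5,-0.02,0,0,0],[-0.5,-0.02,0,0,0],[-0.5,-0.02,0,0,0],[-0.5,-0.3,0,0,0],[-0.5,-0.9,0,0,0],[-0.5,-1.8,0,0,0],[-0.5,-2.6,-0.6,0,0],[-0.5,-2.6,-1.2,0,0],[-0.5,-2.6,-1.2,0,0]]]';  python3 - <<'E'
from h import *
c,im,d=shot("wrist","w7")
u,v,P=cloud(c,d); m=(P[:,2]>.103)&(P[:,2]<.1135)&(abs(P[:,0]-.53)<.05)&(abs(P[:,1]+.038)<.05)
print(np.median(P[m][:,2]),cv2.minAreaRect(P[m][:,:2].astype(np.float32)*1000))
m=(P[:,2]>.04)&(P[:,2]<.05)&(P[:,0]>.61)&(P[:,0]<.66)&(abs(P[:,1])<.13)
print(cv2.minAreaRect(P[m][:,:2].astype(np.float32)*1000))
E
python3 plan.py 504.5 355.8 175 2.3
```

```text
t: 26.53
tool_pos: [0.4833, -0.0328, 0.1864]
eef_rot: [1.303, 1.144, -1.301]
wrist_force: [-1.0, -0.3, -1.0]
opening: 0.0641
0.10761962252095991 ((529.4259033203125, -39.68403625488281), (50.17782211303711, 49.89027404785156), 82.72429656982422)
((628.557373046875, 1.3636398315429688), (218.93832397460938, 12.153850555419922), 82.77759552001953)
t 26.58 pos [484.1 -33.  185.3] yaw -7.3 open 64.0 F [ 0.2 -0.2 -1.2] q6 1.38
-> shift [ 0.252 -0.728 -9.705] turn -0.167 mm 389
```

The tin is within about 1 mm of its disc centre. Now the jar.

```bash
python3 -m crank '[[[-0.7,0,-0.05,-0.9,-0.02],[-0.7,0,-0.1,-1.9,-0.04],[-0.7,0,-0.15,-2.9,-0.08],[-0.7,0,-0.2,-3.9,-0.12],[-0.7,0,-0.3,-4.9,-0.16],[-0.7,0,-0.4,-5.9,-0.167],[-0.7,0,-0.5,-6.9,-0.167],[-0.7,0,-0.6,-7.9,-0.167],[-0.7,0,-0.7,-8.9,-0.167],[-0.7,0,-0.73,-9.7,-0.167]]]'; python3 plan.py 506 355.8 69 2.3
```

```text
t: 27.42
tool_pos: [0.5045, 0.3587, 0.1832]
eef_rot: [1.179, 1.229, -1.179]
wrist_force: [0.6, -0.3, 0.7]
opening: 0.0727
t 27.42 pos [504.5 358.7 183.2] yaw 2.4 open 72.7 F [ 0.6 -0.3  0.7] q6 1.95
-> shift [2.855 0.036 0.074] turn 0.001 mm 114
```

```bash
python3 -m crank '[[[-0.7,0.2,0,0.04,0],[-0.7,0.8,0,0.04,0],[-0.7,1.5,0,0.04,0],[-0.7,2.2,0,0.04,0],[-0.7,2.6,0,0.04,0],[-0.7,2.75,0,0.04,0],[-0.7,2.75,0,0.04,0]]]' 40; python3 plan.py 506 355.8 69 2.3
```

```text
t: 28.0
tool_pos: [0.5039, 0.3532, 0.0715]
eef_rot: [1.177, 1.229, -1.184]
wrist_force: [0.3, -0.1, 0.8]
opening: 0.073
t 28.00 pos [503.9 353.2  71.5] yaw 2.3 open 73.0 F [ 0.3 -0.1  0.8] q6 1.95
-> shift [ 0.061  0.055 -0.064] turn -0.001 mm 4
```

```bash
python3 -m crank '[[[-0.7,0.02,0.04,-0.04,0],[0,0.02,0.04,-0.04,0],[0.6,0.02,0.04,-0.04,0],[0.6,0.02,0.04,-0.04,0],[0.6,0.02,0.04,-0.04,0],[0.6,0.02,0.04,-0.04,0],[0.6,0.02,0.04,-0.04,0]]]' 40; python3 plan.py 506 355.8 69 2.3; python3 -m crank '[[[0.6,-0.3,0,0,0],[0.6,-1.0,0,0,0],[0.6,-1.7,0,0,0],[0.6,-2.1,0,0,0],[0.6,-2.1,0,0,0]]]';python3 plan.py 545 64.6 155 -7.2
```

```text
t: 28.58
tool_pos: [0.5082, 0.356, 0.0753]
eef_rot: [1.183, 1.226, -1.176]
wrist_force: [1.0, -0.4, 6.4]
opening: 0.0546
t 28.58 pos [508.2 356.   75.3] yaw 2.3 open 54.6 F [ 1.  -0.4  6.4] q6 1.95
-> shift [ 0.157 -0.056  0.004] turn -0.000 mm 7
t: 29.0
tool_pos: [0.5086, 0.3566, 0.1621]
eef_rot: [1.185, 1.225, -1.173]
wrist_force: [0.7, -0.1, -2.5]
opening: 0.055
t 29.00 pos [508.6 356.6 162.1] yaw 2.3 open 55.0 F [ 0.7 -0.1 -2.5] q6 1.95
-> shift [0.16  0.617 7.332] turn 0.166 mm 294
```

```bash
python3 -m crank '[[[0.6,0,0.02,0.5,0.02],[0.6,0,0.1,1.2,0.04],[0.6,0,0.17,2.0,0.07],[0.6,0,0.25,2.8,0.1],[0.6,0,0.32,3.6,0.13],[0.6,0,0.4,4.4,0.166],[0.6,0,0.47,5.2,0.166],[0.6,0,0.55,6.0,0.166],[0.6,0,0.62,6.7,0.166],[0.6,0,0.64,7.32,0.166]]]'; python3 -m crank '[[[0.6,0.2,0,0,0],[0.6,0.7,0,0,0],[0.6,1.2,0,0,0],[0.6,1.4,0,0,0],[0.6,1.4,0,0,0],[0.6,1.4,0,0,0]]]'; python3 plan.py 546 64.3 83 -7.2
```

```text
t: 29.83
tool_pos: [0.5426, 0.0622, 0.1554]
eef_rot: [1.301, 1.149, -1.305]
wrist_force: [-0.1, -0.3, -2.9]
opening: 0.055
t: 30.33
tool_pos: [0.5429, 0.0644, 0.1003]
eef_rot: [1.3, 1.149, -1.303]
wrist_force: [0.3, 0.2, -2.1]
opening: 0.055
t 30.33 pos [542.9  64.4 100.3] yaw -7.2 open 55.0 F [ 0.3  0.2 -2.1] q6 1.59
-> shift [ 0.433  0.079 -0.007] turn -0.000 mm 18
```

```bash
python3 -m crank '[[[0.6,0.1,0.08,0,0],[0.6,0.25,0.08,0,0],[0.6,0.35,0.08,0,0],[0.6,0.38,0.08,0,0],[0.6,0.38,0.08,0,0]]]'; python3 -m crank '[[[0.6,0.03,0,0,0],[0.6,0.05,0,0,0],[0.6,0.05,0,0,0]]]'; python3 plan.py 546 64.3 83 -7.2
```

```text
t: 30.75
tool_pos: [0.5465, 0.0636, 0.0854]
eef_rot: [1.301, 1.148, -1.302]
wrist_force: [-0.6, 0.2, -2.8]
opening: 0.0547
t: 31.0
tool_pos: [0.5469, 0.0635, 0.0839]
eef_rot: [1.302, 1.147, -1.302]
wrist_force: [0.2, -0.7, -3.6]
opening: 0.0549
t 31.00 pos [546.9  63.5  83.9] yaw -7.2 open 54.9 F [ 0.2 -0.7 -3.6] q6 1.59
-> shift [ 0.023 -0.025 -0.017] turn -0.001 mm 2
```

```bash
python3 -m crank '[[[0.6,0.03,-0.02,-0.02,0],[0.6,0.06,-0.02,-0.02,0],[0.6,0.06,-0.02,-0.02,0]]]'
```

```text
t: 31.25
tool_pos: [0.5465, 0.0645, 0.0823]
eef_rot: [1.302, 1.147, -1.301]
wrist_force: [-2.2, 0.3, 3.1]
opening: 0.055
```

```bash
python3 -m crank '[[[0.6,-0.02,0,0,0],[-0.6,-0.02,0,0,0],[-0.6,-0.02,0,0,0],[-0.6,-0.02,0,0,0],[-0.6,-0.3,0,0,0],[-0.6,-0.9,0,0,0],[-0.6,-1.8,0,0,0],[-0.6,-2.6,-0.8,0.4,0],[-0.6,-2.9,-1.6,0.9,0],[-0.6,-2.9,-1.8,1.2,0]]]'; python3 -m crank '[[[-0.6,0,0,0,0],[-0.6,0,0,0,0]]]';  python3 - <<'E'
from h import *
c,im,d=shot("wrist","w8"); shot("top","top8")
u,v,P=cloud(c,d)
for n,z0,z1,y0 in(("tin",.103,.1135,-.038),("jar",.112,.13,.064)):
    m=(P[:,2]>z0)&(P[:,2]<z1)&(abs(P[:,0]-.535)<.05)&(abs(P[:,1]-y0)<.045)
    Q=P[m][:,:2].astype(np.float32)*1000;print(n,np.median(P[m][:,2]),cv2.minAreaRect(Q),cv2.minEnclosingCircle(Q)[0])
m=(P[:,2]>.04)&(P[:,2]<.05)&(P[:,0]>.61)&(P[:,0]<.66)&(abs(P[:,1])<.13)
(x,y),s,a=r=cv2.minAreaRect(P[m][:,:2].astype(np.float32)*1000); print(r)
a=np.radians(a-90); R=np.array([[np.cos(a),-np.sin(a)],[np.sin(a),np.cos(a)]])
print("discs", [(np.array([x,y])+R@np.array([-94,q])).round(1) for q in(52,-52)])
E
```

```text
t: 32.08
tool_pos: [0.4683, 0.0254, 0.202]
eef_rot: [1.302, 1.142, -1.297]
wrist_force: [-1.1, -1.0, -0.3]
opening: 0.0683
t: 32.25
tool_pos: [0.469, 0.0255, 0.1988]
eef_rot: [1.304, 1.144, -1.301]
wrist_force: [0.9, -0.1, -0.3]
opening: 0.0681
tin 0.10758663054671772 ((529.2023315429688, -39.320186614990234), (49.83476257324219, 50.25387954711914), 82.7171859741211) (529.3761596679688, -39.090816497802734)
jar 0.12159287945605093 ((542.1220092773438, 64.5711441040039), (52.375885009765625, 52.186256408691406), 28.19288444519043) (541.9857177734375, 64.87730407714844)
((0.0, 0.0), (0.0, 0.0), 0.0)
discs [array([52., 94.]), array([-52.,  94.])]
```

View pics/w8.png

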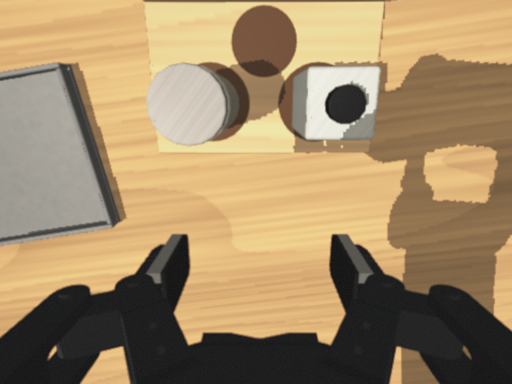

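View pics/top8.png

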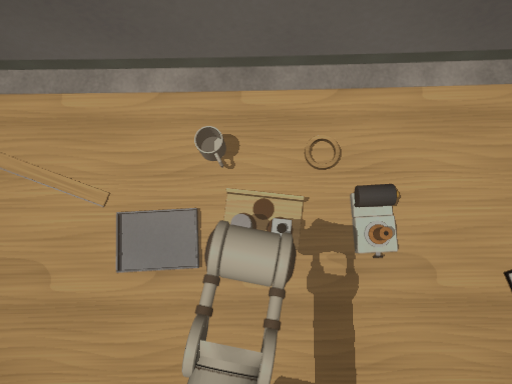

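The jar (192,104) and tin (340,103) are on their discs within about 1 mm. The bobbin is still on the seat (379,234 in the top view), and the mug and tape roll haven't moved. I'll check the seat height from this view and hand in.

```bash
python3 - <<'E'
from h import *
from rig import close_job
z=np.load("pics/top8.npz",allow_pickle=True); u,v,P=cloud(z["c"][0],z["d"])
r=np.hypot(P[:,0]-.5135,P[:,1]+.3038)
print("seat z",np.median(P[(r>.030)&(r<.034)][:,2]), "bob top",np.median(P[(r<.008)][:,2]))
print(close_job())
E
```

```text
seat z 0.05100714045404953 bob top 0.11853938603261072
the job is handed in; nothing more can be done
None
```

The job is done and handed in at about 32 s of robot time, with no failed or conflicting checks. The hand-in itself gave no verdict.

- **Clearing:** I moved the jar and then the tin into the side tray, both upright.
- **Bobbin:** I stood it on the seat and pressed until the seat stopped moving, at a wrist force of about 40 N. I then eased off and let go. The seat stays about 10–11 mm down with nothing touching it (its top measures 51–52 mm above the table). The bobbin stands about 1 mm from the seat's centre.
- **Jar and tin:** both are back on their own cork discs, upright and within about 1 mm of centre by the wrist camera. I put the tin back first.
- **Last check:** one rail measurement in that check found no points, because the rail was out of view. I compared the jar and tin with disc centres measured earlier instead.
- **Bystanders:** the mug and the tape roll look the same in the first and last top pictures.

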